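Roll the cooling drum flat side up and close the sample carrier

TASK

Close the sample carrier: roll the cooling drum in its cradle until its flat faces up, so that it sits below the fill line, then put the loose metal lid on the box so that it is fully home all round, and let go. Do not disturb the green bottle or the roll of tape.

Things in the scene. Friction and masses are not known exactly. Their poses are not given: they have to be found in the camera images.
- carrier: Sample carrier: open aluminium box, immovable, outside 170 mm along its x, 120 mm along its y, 64 mm high, walls 4 mm. Origin: centre of its underside, z up. A white plastic cooling drum lies along the box's x axis, over its middle, in black V-cradles. The lid rests on the rim.
- drum_axis (a point): Middle of the drum's axis, 38 mm above the box's origin; the box's axes, x along the drum. Drum: radius 32 mm, 126 mm long, held by end pins so that it only turns about x, friction 0.03 N m, stays where left. One flat along its whole length: 42.8 mm wide, 23.8 mm from the axis, spanning 84 degrees of the circumference. The drum's angle is not reported.
- drum_top (a point): Fixed point straight above the drum's axis at the height of the drum's round, 70 mm above the box's origin. The flat starts on the box's -y side or underneath (its middle 69 to 195 degrees from straight up, by way of -y); drawing the top towards +y brings it up. A shut fingertip pressed 1 mm into the round and drawn across rolls it by friction; it loses contact when the flat arrives.
- rim (a point): Middle of the box's mouth at rim height, 64 mm above the box's origin, also the fill line. Round side up, the drum stands 6 mm above it and holds the lid up; with the flat level on top the drum ends 2 mm below it. Once the flat has come up roughly, drawing a fingertip on over the axis towards +y while lowering it some 6 mm takes the flat's high edge along and levels it.
- carrier_lid: Loose aluminium lid, 181 mm along its x, 131 mm along its y, 0.25 to 0.4 kg, lying right way up. Origin: centre of its lower edge plane, z up. A 12 mm skirt, inside 175 x 125 mm (2.5 mm play all round), goes over the outside of the box's rim. Plate from 12 to 16 mm above the origin. Home, its origin is 52 mm above the box's. Either way round (half turn) is right.
- lid_handle (a point): Middle of the lid's black bridge handle, 44 mm above the lid's origin, with the lid's axes. The bar runs along x: 94 mm long, 20 mm wide (y), 16 mm high, from 36 to 52 mm above the lid's origin, 20 mm open underneath, posts 42 mm either side of the middle.
- bottle_green: Bystander: green bottle, 64 mm across, 160 mm high, standing behind the box. Origin: centre of its underside.
- tape_roll: Bystander: roll of white paper tape lying flat, 48 mm across, 25 mm high. Origin: centre of its underside.

How it is judged:
By the outcome, as a careful person would: the job done as asked, in the order asked, and still so for the second after the job is handed in, with the robot touching nothing.
It also fails if it takes over 61 s, if anything falls off the work surface, if the arm or the gripper's body presses on something with over 40 N, if the wrist force passes 120 N, or if a joint passes its speed limit or range.

ROBOT

A 6-joint arm with a two-finger parallel gripper is mounted at the origin on a cart in front of the work surface, level with it; the furniture and walls round the work are solid. World frame = base frame: x ahead of the robot, y to its left, z up, the work surface at z = 0. Lengths are in m, angles in rad, forces in N, time in s.
With the tool pointing down it reaches from about 0.3 to 0.875 m from the base axis. Payload 6.4 kg.
Tool frame: the origin (TCP) lies between the finger pads; the fingertips stand 8 mm ahead of it and the grasp point (between the pads) lies 11 mm behind it; z points along the fingers, y is the direction in which the jaws open and shut (so a half turn about z gives the same grasp; the last joint's range is limited). The gripper opens to 85 mm and grips with 20 to 120 N. Pads are 22 mm wide; open, the fingers measure 114 mm over their backs; the gripper's body (76 mm by 85 mm) begins 54 mm behind the grasp point. The pads swing forward as they close: fully open they stand 13 mm farther back than shut.
Start: joints at [1.089, 0.181, 1.607, -0, 1.354, -0.206], TCP at [0.157, 0.553, 0.239] pointing down, gripper open.
Joint ranges: [-2.99, 2.99], [-0.89, 2.07], [0.3, 2.58], [-1.14, 4.28], [0, 2.63], [-3.12, 3.12]. Speed limits (rad/s): [2.57, 2.57, 3.01, 3.14, 3.14, 3.14].

INTERFACE

Orientations are given as a unit quaternion [w, x, y, z].
In Python, from bench import monitor, viewer, workorder, spotter gives the robot as it stands. The module is installed in compiled form; this text tells all that it offers.
- The arm moves only by the tool move_arm, never from a script. Its argument "motion" is a list of rows, each a list of 3 entries, a list of its own where there are three numbers: the shift along the tool's x, y, z in units of 60 mm (1.0 is 60 mm), then the turn, a rotation vector about the tool's x, y, z in units of 8 degrees (1.0 is 8 degrees), then the opening in per cent of the stroke, from 0 (shut) to 100 (fully open). In form: [[[dx, dy, dz], [rx, ry, rz], grip], ...]. A call has 1 to 10 rows; each row is the pose to reach, as a shift and turn from the pose commanded when the call began, along the tool's axes at that moment; what a row does not reach only later rows make up. A row lasts 1/8 s, in which the tool goes at most 62.5 mm and 10.7 degrees, less where a joint would pass 70% of its speed; a pose out of reach is approached as far as the arm can. A call with a gripper value outside its range is refused whole. The fingers move at their own pace and stop on an object; the grip force is fixed at half the most. Time passes only in rows, so rows that repeat a pose let the fingers close. It gives the time, the measured TCP pose, the force and the opening at its end, in the units of the state.
- monitor.get_obs(): the state, without advancing time (a new reading comes with each control period).
- viewer.camera(name): name is "scene" or "top"; returns the picture (384x512x3 uint8, blue, green, red); there is no depth.
- viewer.calibration(name): a dict with "fovy" (degrees; the focal length in pixels is half the picture's height over the tangent of half this angle, whatever the lens; pixels are square), "cx", "cy" (the principal point, pixels), "distortion" ([k1, k2, p1, p2, k3] as OpenCV has them; the pictures are not rectified), "extrinsics" (4x4, takes a point from camera to world coordinates). Camera axes: x right, y down, z forward; pixel columns grow to the right and rows downward; lengths in m; the calibration is good to about 2 mm. A picture is of the moment at which its call begins. calibration takes no time and is no camera call.
- workorder.hand_in(): hands the job in, once; it reports no verdict.
Trained networks look in the newest picture that a camera, given by its name, has taken for a name from the list of things; names that differ only in an ending like _2 or _b are one class to them, and where a whole thing is asked for, a point or a joint stands for the part that bears it (a point fixed in the world has none). Each returns a list of dicts, best first, with "score" (0 to 1); they miss things now and then, are a little off and sometimes report something else, mostly with a low value. They report only what shows in the picture. A call takes as long as a camera call.
- spotter.search_frame(camera, name): "centre" ([column, row] as shares, 0 to 1, of the picture: columns of its width, rows of its height, amid what is visible of it).
- spotter.outline_of(camera, name): "region" (384x512 bool, what is visible of it) and "centre" ([column, row] as shares, 0 to 1, of the picture: columns of its width, rows of its height, amid what is visible of it).
The state is a dict: "time_s": time; "q": joint angles; "dq": joint speeds; "joint_efforts": joint torques, N m; "eef_pos": TCP position; "eef_rot": TCP orientation; "wrist_force": force on the tool from outside, world axes, zero at the start; "torque": the same for the moment, N m; "opening": opening from 0.0 (shut) to 1.0 (fully open).
Only numpy, scipy, OpenCV 4.12 (cv2) and the standard library are available. Lean on these libraries where they do the work, as an engineer would, in place of code of your own. Each camera call takes 0.05 s, during which the arm holds its last target. There are 200 camera calls.

## Working session

There is one attempt and no reset: what is moved stays moved. The work goes in short steps, Python scripts to look and compute and a tool call to move; the robot and the scene stay as the last step left them, time stands still between calls to the robot, and variables do not carry over. Pictures are saved under pics/ and viewed, about 8 in all and at most 12, crops included, and the job is handed in when it is done.

Besides the shell and the picture viewer there is one more tool, called after ">>>" as name(argument=value, ...) on one line, values as JSON. move_arm: Moves the arm, as the interface text tells. Its arguments: {"type":"object","properties":{"motion":{"type":"array","items":{"type":"array"}}},"required":["motion"]}

```bash
mkdir -p pics; cat > h.py <<'E'
import numpy as np, cv2
from bench import monitor, viewer, workorder, spotter
def cal(n):
    c=viewer.calibration(n); f=192/np.tan(np.radians(c['fovy'])/2)
    K=np.array([[f,0,c['cx']],[0,f,c['cy']],[0,0,1]]); return K,np.array(c['distortion'],float),np.array(c['extrinsics'])
def unproj(n,px,z):
    K,d,E=cal(n); p=cv2.undistortPoints(np.array(px,float).reshape(-1,1,2),K,d).reshape(-1,2)
    r=np.c_[p,np.ones(len(p))]@E[:3,:3].T; o=E[:3,3]; return o+r*((z-o[2])/r[:,2:])
def proj(n,P):
    K,d,E=cal(n); W=np.linalg.inv(E); return cv2.projectPoints(np.array(P,float).reshape(-1,3),cv2.Rodrigues(W[:3,:3])[0],W[:3,3],K,d)[0].reshape(-1,2)
E
python3 - <<'E'
from h import *
o=monitor.get_obs(); print({k:np.round(v,3) for k,v in o.items()})
ims=[]
for n in('scene','top'):
    im=viewer.camera(n).copy(); ims.append(im); cv2.imwrite(f'pics/{n}0.png',im)
    print(n,cal(n)[2][:3,3].round(3),cal(n)[0][0,0])
    for t in('carrier','carrier_lid','lid_handle','bottle_green','tape_roll'):
        r=spotter.outline_of(n,t)
        for q in r[:2]:
            m=q['region'].astype(np.uint8); rc=cv2.minAreaRect(cv2.findNonZero(m)) if m.any() else None
            print(n,t,round(q['score'],2),(np.array(q['centre'])*[512,384]).round(1),m.sum(),rc)
v=np.vstack(ims); cv2.imwrite('pics/both.png',cv2.resize(v,(400,600)))
E
```

```text
{'time_s': np.float64(0.0), 'q': array([ 1.089,  0.182,  1.608, -0.   ,  1.354, -0.206]), 'dq': array([-0.001, -0.   ,  0.   ,  0.001,  0.001, -0.001]), 'joint_efforts': array([-0.0000e+00, -4.4488e+01, -3.5133e+01, -0.0000e+00,  9.0000e-03,
        0.0000e+00]), 'eef_pos': array([0.156, 0.553, 0.238]), 'eef_rot': array([-0.   ,  0.137,  0.991, -0.001]), 'wrist_force': array([-0.435,  0.215, -0.601]), 'torque': array([-0.009, -0.048, -0.005]), 'opening': np.float64(1.003)}
scene [ 0.203 -0.406  0.793] 492.4059091739813
scene carrier 0.76 [270.7 263. ] 6638 ((271.2663269042969, 259.21820068359375), (74.4975357055664, 101.88965606689453), 50.332157135009766)
scene carrier 0.5 [169.6 249.6] 470 ((171.17648315429688, 253.70590209960938), (24.738632202148438, 22.313274383544922), 75.96376037597656)
scene carrier_lid 0.96 [197.2 189.6] 3708 ((197.46791076660156, 191.05963134765625), (46.74192428588867, 86.87484741210938), 73.3007583618164)
scene lid_handle 0.96 [197.3 190.8] 3742 ((197.58856201171875, 190.7892303466797), (46.61962890625, 86.29216766357422), 72.9794692993164)
scene lid_hand
[... 489 characters left out ...]
5), (75.282958984375, 101.6664810180664), 49.8645133972168)
top [0.351 0.202 0.91 ] 382.73745926218317
top carrier 0.56 [317.  210.3] 4205 ((317.35284423828125, 209.21507263183594), (76.11116027832031, 57.0065803527832), 79.3803482055664)
top carrier_lid 0.89 [205.4 220.2] 4148 ((202.57693481445312, 221.1154022216797), (56.08921432495117, 76.09306335449219), 11.309932708740234)
top carrier_lid 0.19 [316.7 213.4] 4035 ((317.58282470703125, 208.79513549804688), (75.07367706298828, 55.92683792114258), 79.28687286376953)
top bottle_green 0.78 [290.1 120.6] 900 ((287.0, 120.0), (46.0, 24.0), 90.0)
top tape_roll 0.56 [259.9 280.9] 260 ((259.0, 276.0), (21.21320343017578, 19.798988342285156), 45.0)
```

View pics/top0.png

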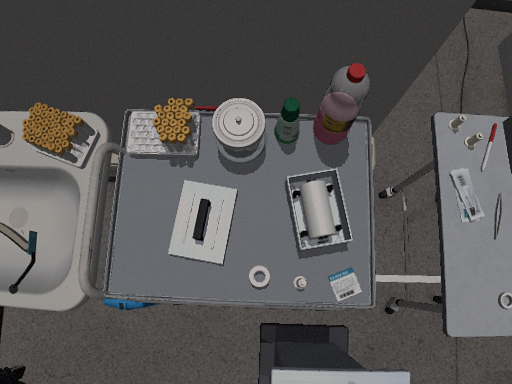

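View pics/scene0.png

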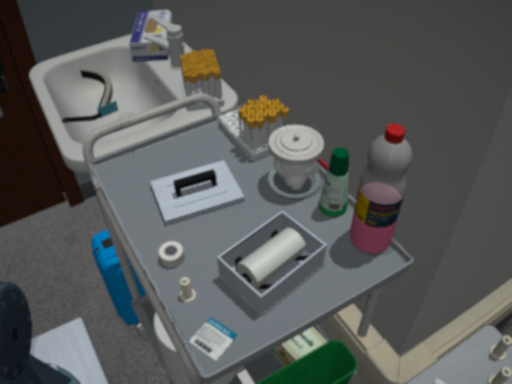

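The top view (y to the left, x up) shows the box with its drum near (318,210), the lid near (203,221), tape near (259,276) and the green bottle near (288,120). I'll fit the poses by matching silhouettes.

```bash
cat > fit.py <<'E'
from h import *
from scipy.optimize import minimize
def box3(lx,ly,z0,z1): return np.array([[sx*lx/2,sy*ly/2,z] for sx in(-1,1) for sy in(-1,1) for z in(z0,z1)])
MOD={'carrier':box3(.170,.120,0,.064),'carrier_lid':np.vstack([box3(.181,.131,0,.016),box3(.094,.02,.036,.052)])}
def W(M,p,z=0):
    c,s=np.cos(p[2]),np.sin(p[2]); return M@np.array([[c,-s,0],[s,c,0],[0,0,1]]).T+[p[0],p[1],z]
def fit(name,masks,p0,z=0):
    def iou(p,n,m):
        h=cv2.convexHull(proj(n,W(MOD[name],p,z)).astype(np.float32))
        a=np.zeros((384*4,512*4),np.uint8); cv2.fillConvexPoly(a,np.round(h*4+1.5).astype(int),1)
        return (a&m).sum()/max(1,(a|m).sum())
    ms={n:cv2.resize(m.astype(np.uint8),(2048,1536),interpolation=cv2.INTER_NEAREST) for n,m in masks.items()}
    f=lambda p:-sum(iou(p,n,m) for n,m in ms.items())
    S=np.array([p0]+[np.array(p0)+d for d in np.diag([.015,.015,.12])])
    r=minimize(f,p0,method='Nelder-Mead',options=dict(initial_simplex=S,xatol=2e-4,fatol=1e-4))
    return r.x,{n:round(iou(r.x,n,m),3) for n,m in ms.items()}
E
cat > a.py <<'E'
from fit import *
ims={n:viewer.camera(n).copy() for n in('scene','top')}
for t,c,yaw in(('carrier',(317,210),-1.38),('carrier_lid',(203,221),-.2)):
    ms={n:spotter.outline_of(n,t)[0]['region'] for n in ims}
    c0=unproj('top',c,.05)[0]
    best=None
    for k in(0,np.pi/2):
        for y in(.2,-.2):
            for sub in(list(ms),):
                r=fit(t,ms,[c0[0],c0[1],y+k])
                if best is None or sum(r[1].values())>sum(best[1].values()):best=r
    print(t,best[0].round(4),best[1])
    for n in ms:print('  only',n,fit(t,{n:ms[n]},best[0])[0].round(4))
    for n in ims:
        q=proj(n,W(MOD[t],best[0]))
        im4=cv2.resize(ims[n],None,fx=4,fy=4,interpolation=cv2.INTER_CUBIC)
        top=[1,3,7,5]
        cv2.polylines(im4,[np.round(q[top]*4+1.5).astype(int)],True,(0,0,255),1)
        cx,cy=(q.mean(0)*4).astype(int)
        cv2.imwrite(f'pics/{t}_{n}.png',im4[max(0,cy-200):cy+200,max(0,cx-200):cx+200])
v=[np.hstack([cv2.resize(cv2.imread(f'pics/{t}_{n}.png'),(400,300 if 0 else 400)) for n in('top','scene')]) for t in('carrier','carrier_lid')]
cv2.imwrite('pics/v1.png',cv2.resize(np.vstack(v),(600,600)))
for n,t in(('top','bottle_green'),('top','tape_roll')):
    print(t,unproj(n,np.array(spotter.search_frame(n,t)[0]['centre'])*[512,384],.02 if 'tape' in t else .08).round(3))
E
python3 a.py
```

```text
carrier [0.5112 0.0672 3.3509] {'scene': np.float64(0.981), 'top': np.float64(0.936)}
  only scene [0.5107 0.0667 3.3465]
  only top [0.5123 0.0677 3.3449]
carrier_lid [ 0.4784  0.335  -0.1421] {'scene': np.float64(0.977), 'top': np.float64(0.968)}
  only scene [ 0.4777  0.3346 -0.1458]
  only top [ 0.4799  0.335  -0.1351]
bottle_green [[0.716 0.137 0.08 ]]
tape_roll [[0.347 0.203 0.02 ]]
```

View pics/v1.png

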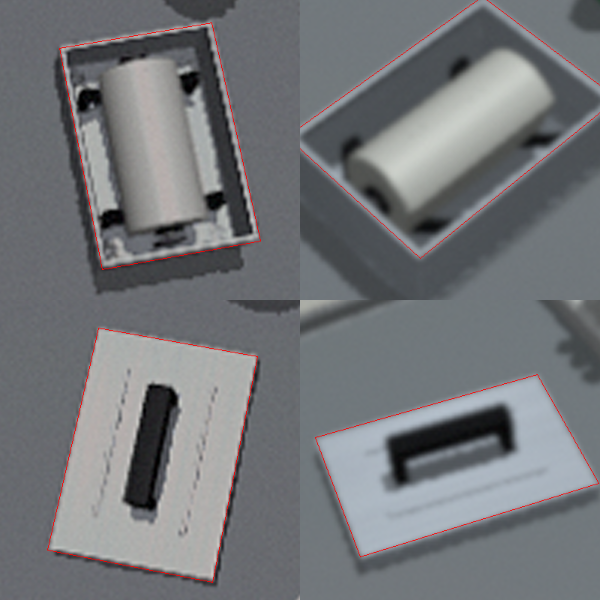

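The overlays match both rims (red) closely, and the lid handle runs along the lid's long axis. Next is which side the drum's flat is on, using a contrast crop with the full-round cylinder drawn on it.

```bash
cat > b.py <<'E'
from fit import *
import sys
P=[.5112,.0672,.2075]; out=[]
for n in('top','scene'):
    im=np.mean([viewer.camera(n).astype(float) for _ in range(3)],0).astype(np.uint8)
    S=10; im4=cv2.resize(im,None,fx=S,fy=S,interpolation=cv2.INTER_CUBIC)
    a=np.linspace(0,2*np.pi,60); M=np.vstack([np.c_[np.full(60,x),-.032*np.sin(a),.038+.032*np.cos(a)] for x in(-.063,.063)])
    q=proj(n,W(M,P)); h=cv2.convexHull(q.astype(np.float32))
    for e,col in((q[:60],(255,0,0)),(q[60:],(0,255,0)),(h[:,0],(0,0,255))):
        cv2.polylines(im4,[np.round(e*S+S/2-.5).astype(int)],True,col,1)
    c=(q.mean(0)*S).astype(int); w=400 if n=='scene' else 300
    cr=im4[c[1]-w:c[1]+w,c[0]-w:c[0]+w]; cr=np.clip((cr.astype(float)-60)*1.3,0,255).astype(np.uint8)
    out.append(cv2.resize(cr,(400,400)))
    L=W(np.array([[-.02,0,.07],[.02,0,.07]]),P)
    # profile across the drum along y at mid: grey levels
    yy=np.arange(-.04,.041,.004); pr=[]
    g=cv2.GaussianBlur(cv2.cvtColor(im,cv2.COLOR_BGR2GRAY).astype(np.float32),(0,0),.6)
    for y in yy:
        xs=np.linspace(-.045,.045,30); pts=proj(n,W(np.c_[xs,np.full(30,y),np.full(30,.066)],P)).astype(np.float32)
        pr.append(cv2.remap(g,pts[:,0].reshape(-1,1),pts[:,1].reshape(-1,1),cv2.INTER_LINEAR).mean())
    print(n,list(zip((yy*1000).round().astype(int).tolist(),np.round(pr).astype(int).tolist())))
cv2.imwrite(sys.argv[1],np.hstack(out))
E
python3 b.py pics/v2.png
```

```text
top [(-40, 102), (-36, 144), (-32, 139), (-28, 136), (-24, 129), (-20, 138), (-16, 151), (-12, 160), (-8, 166), (-4, 173), (0, 175), (4, 175), (8, 173), (12, 163), (16, 153), (20, 145), (24, 134), (28, 119), (32, 98), (36, 72), (40, 93)]
scene [(-40, 79), (-36, 101), (-32, 142), (-28, 160), (-24, 169), (-20, 177), (-16, 185), (-12, 194), (-8, 201), (-4, 202), (0, 197), (4, 190), (8, 183), (12, 175), (16, 159), (20, 121), (24, 78), (28, 72), (32, 77), (36, 79), (40, 79)]
```

View pics/v2.png

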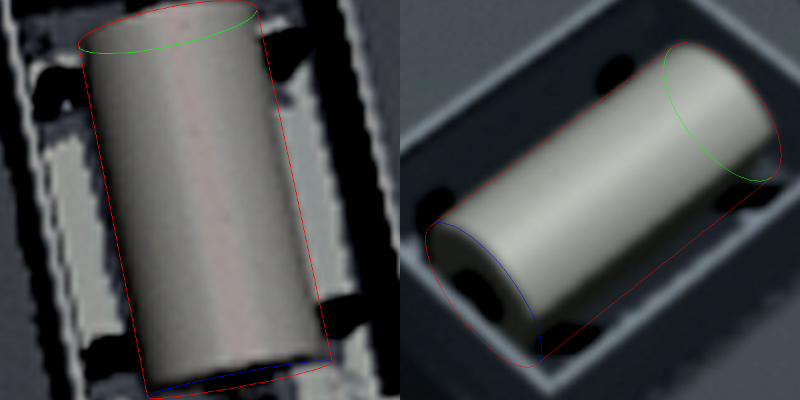

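The flat is on the -y side of the box if I take box yaw as 0.2075. In the scene crop the drum is cut away at its lower right, from about (545,310) to (770,125). I'll start moving above the drum, tool aligned with the box and fingers shut.

>>> move_arm(motion=[[[-0.8,-0.62,0],[0,0,-0.4],0],[[-1.6,-1.24,0],[0,0,-0.8],0],[[-2.4,-1.86,0],[0,0,-1.2],0],[[-3.2,-2.48,0],[0,0,-1.6],0],[[-4.0,-3.1,0],[0,0,-2.0],0],[[-4.8,-3.72,0.2],[0,0,-2.4],0],[[-5.6,-4.4,0.5],[0,0,-2.8],0],[[-6.4,-5.0,0.8],[0,0,-3.2],0],[[-7.2,-5.6,1.1],[0,0,-3.46],0],[[-7.9,-6.2,1.4],[0,0,-3.46],0]])

```text
time_s: 2.55
eef_pos: [0.5127, 0.0644, 0.1551]
eef_rot: [0.001, -0.104, 0.995, -0.0]
wrist_force: [-0.0, 1.0, 1.0]
opening: -0.001
```

```bash
cat > s.py <<'E'
from fit import *
B=[.5112,.0672,.2075]
o=monitor.get_obs(); from scipy.spatial.transform import Rotation as R
q=o['eef_rot']; Rm=R.from_quat([q[1],q[2],q[3],q[0]]).as_matrix()
c,s=np.cos(B[2]),np.sin(B[2]); p=o['eef_pos']-[B[0],B[1],0]
print('t',o['time_s'],'box frame TCP mm',(1000*np.array([c*p[0]+s*p[1],-s*p[0]+c*p[1],p[2]])).round(1),'toolx yaw',np.degrees(np.arctan2(Rm[1,0],Rm[0,0])).round(2),'zaxis',Rm[:,2].round(4),'F',np.round(o['wrist_force'],2),'op',o['opening'].round(3))
E
python3 s.py; python3 - <<'E'
from h import *; from fit import W
P=[.5112,.0672,.2075]
for n in('scene',):
  a=np.linspace(0,2*np.pi,60);M=np.vstack([np.c_[np.full(60,x),-.032*np.sin(a),.038+.032*np.cos(a)] for x in(-.063,.063)])
  c=(proj(n,W(M,P)).mean(0)*10).astype(int)
  for ph in range(30,130,10):
    t=np.radians(ph); q=proj(n,W(np.array([[x,-.032*np.sin(t),.038+.032*np.cos(t)] for x in(-.063,.063)]),P))
    print(ph,((q*10+4.5-c+400)/2+[400,0]).round().tolist())
E
```

```text
30 [[511.0, 278.0], [755.0, 90.0]]
40 [[519.0, 291.0], [763.0, 102.0]]
50 [[527.0, 304.0], [770.0, 115.0]]
60 [[533.0, 316.0], [775.0, 127.0]]
70 [[538.0, 328.0], [779.0, 139.0]]
80 [[541.0, 339.0], [781.0, 150.0]]
90 [[542.0, 349.0], [781.0, 159.0]]
100 [[541.0, 356.0], [779.0, 167.0]]
110 [[538.0, 362.0], [775.0, 174.0]]
120 [[534.0, 365.0], [770.0, 178.0]]Traceback (most recent call last):
  File "s.py", line 6, in <module>
    print('t',o['time_s'],'box frame TCP mm',(1000*np.array([c*p[0]+s*p[1],-s*p[0]+c*p[1],p[2]])).round(1),'toolx yaw',np.degrees(np.arctan2(Rm[1,0],Rm[0,0])).round(2),'zaxis',Rm[:,2].round(4),'F',np.round(o['wrist_force'],2),'op',o['opening'].round(3))
                                                                                                                                                                                                                                       ^^^^^^^^^^^^^^^^^^
AttributeError: 'float' object has no attribute 'round'
```

```bash
sed -i "s/o\['opening'\].round(3)/round(float(o['opening']),3)/" s.py; python3 s.py
```

```text
t 2.55 box frame TCP mm [  0.9  -3.  155.1] toolx yaw -168.12 zaxis [ 0.0014  0.     -1.    ] F [-0.05  1.03  0.97] op -0.001
```

>>> move_arm(motion=[[[0,-0.15,0.6],[0,0,0],0],[[0,-0.15,1.15],[0,0,0],0],[[0,-0.15,1.15],[0,0,0],0],[[0,-0.15,1.27],[0,0,0],0],[[0,-0.08,1.3],[0,0,0],0],[[0,0.0,1.3],[0,0,0],0],[[0,0.08,1.3],[0,0,0],0],[[0,0.16,1.3],[0,0,0],0],[[0,0.24,1.3],[0,0,0],0],[[0,0.24,1.0],[0,0,0],0]])

```text
time_s: 3.8
eef_pos: [0.5069, 0.0809, 0.0946]
eef_rot: [-0.002, -0.104, 0.995, 0.0]
wrist_force: [-0.3, -0.3, -0.1]
opening: -0.0
```

```bash
python3 s.py; python3 b.py pics/v3.png
```

```text
t 3.8 box frame TCP mm [-1.4 14.3 94.6] toolx yaw -168.09 zaxis [-3.6e-03  3.0e-04 -1.0e+00] F [-0.31 -0.35 -0.1 ] op -0.0
top [(-40, 60), (-36, 78), (-32, 77), (-28, 73), (-24, 56), (-20, 54), (-16, 68), (-12, 80), (-8, 86), (-4, 85), (0, 86), (4, 86), (8, 86), (12, 83), (16, 74), (20, 63), (24, 52), (28, 41), (32, 32), (36, 31), (40, 32)]
scene [(-40, 96), (-36, 112), (-32, 144), (-28, 156), (-24, 160), (-20, 163), (-16, 167), (-12, 169), (-8, 170), (-4, 171), (0, 168), (4, 159), (8, 150), (12, 141), (16, 128), (20, 99), (24, 72), (28, 67), (32, 68), (36, 70), (40, 73)]
```

View pics/v3.png

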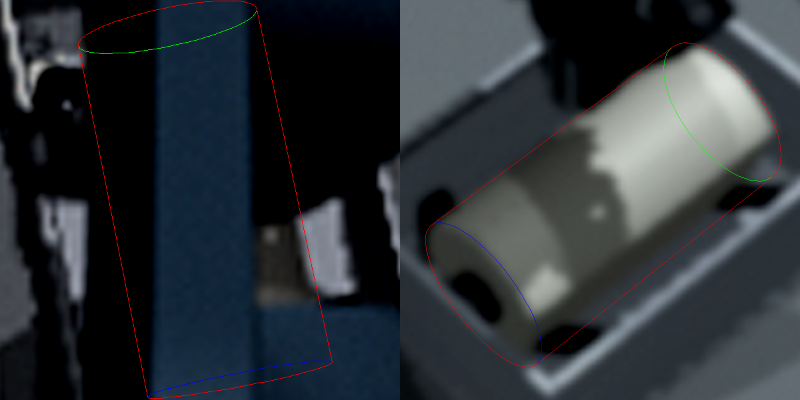

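The scene view shows no clear roll yet: the edge is still near (545,310). I'll press at the start of the stroke and read the force.

>>> move_arm(motion=[[[0,-0.2,0],[0,0,0],0],[[0,-0.3,0.0],[0,0,0],0],[[0,-0.3,0.2],[0,0,0],0],[[0,-0.3,0.31],[0,0,0],0],[[0,-0.3,0.31],[0,0,0],0],[[0,-0.3,0.31],[0,0,0],0]])

```text
time_s: 4.85
eef_pos: [0.5118, 0.0624, 0.0778]
eef_rot: [-0.001, -0.104, 0.995, -0.0]
wrist_force: [-6.9, -2.6, 18.6]
opening: -0.002
```

```bash
python3 s.py
```

```text
t 4.85 box frame TCP mm [-0.4 -4.8 77.8] toolx yaw -168.09 zaxis [-0.0014 -0.001  -1.    ] F [-6.91 -2.57 18.6 ] op -0.002
```

>>> move_arm(motion=[[[0,0.04,0.01],[0,0,0],0],[[0,0.08,0.01],[0,0,0],0],[[0,0.12,0.01],[0,0,0],0],[[0,0.16,0.02],[0,0,0],0],[[0,0.2,0.03],[0,0,0],0],[[0,0.24,0.04],[0,0,0],0],[[0,0.28,0.06],[0,0,0],0]])

```text
time_s: 5.72
eef_pos: [0.5084, 0.0804, 0.0758]
eef_rot: [-0.001, -0.104, 0.995, 0.001]
wrist_force: [-14.7, 6.8, 35.7]
opening: 0.004
```

```bash
python3 s.py; python3 b.py pics/v4.png
```

```text
t 5.725 box frame TCP mm [-0.1 13.5 75.8] toolx yaw -168.11 zaxis [-0.0014  0.0015 -1.    ] F [-14.67   6.84  35.68] op 0.004
top [(-40, 63), (-36, 79), (-32, 77), (-28, 71), (-24, 66), (-20, 52), (-16, 49), (-12, 62), (-8, 76), (-4, 83), (0, 84), (4, 85), (8, 85), (12, 85), (16, 82), (20, 72), (24, 61), (28, 49), (32, 38), (36, 31), (40, 32)]
scene [(-40, 140), (-36, 140), (-32, 138), (-28, 137), (-24, 135), (-20, 133), (-16, 139), (-12, 158), (-8, 167), (-4, 167), (0, 161), (4, 138), (8, 104), (12, 72), (16, 60), (20, 60), (24, 63), (28, 66), (32, 66), (36, 64), (40, 65)]
```

View pics/v4.png

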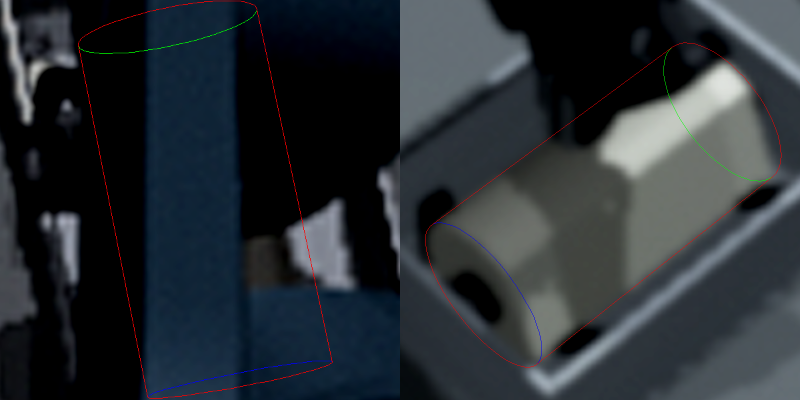

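The edge has come up to about 27° from the top, along roughly (545,245) to (745,90), so the drum does roll. One more stroke.

>>> move_arm(motion=[[[0,0,-0.35],[0,0,0],0],[[0,-0.32,-0.35],[0,0,0],0],[[0,-0.32,-0.2],[0,0,0],0],[[0,-0.32,-0.06],[0,0,0],0],[[0,-0.32,-0.05],[0,0,0],0],[[0,-0.26,-0.05],[0,0,0],0],[[0,-0.2,-0.05],[0,0,0],0],[[0,-0.14,-0.04],[0,0,0],0],[[0,-0.07,-0.03],[0,0,0],0],[[0,0.0,-0.01],[0,0,0],0]])

```text
time_s: 7.28
eef_pos: [0.5083, 0.08, 0.076]
eef_rot: [-0.001, -0.103, 0.995, 0.001]
wrist_force: [-14.9, 6.3, 35.4]
opening: 0.0
```

```bash
python3 s.py; python3 b.py pics/v5.png
```

```text
t 7.275 box frame TCP mm [-0.2 13.1 76. ] toolx yaw -168.13 zaxis [-0.0017  0.0011 -1.    ] F [-14.91   6.26  35.4 ] op 0.0
top [(-40, 63), (-36, 80), (-32, 76), (-28, 68), (-24, 54), (-20, 51), (-16, 53), (-12, 63), (-8, 76), (-4, 83), (0, 84), (4, 85), (8, 85), (12, 85), (16, 81), (20, 71), (24, 59), (28, 48), (32, 37), (36, 30), (40, 32)]
scene [(-40, 146), (-36, 172), (-32, 175), (-28, 173), (-24, 170), (-20, 168), (-16, 166), (-12, 165), (-8, 165), (-4, 166), (0, 160), (4, 140), (8, 108), (12, 73), (16, 60), (20, 60), (24, 63), (28, 66), (32, 66), (36, 64), (40, 65)]
```

View pics/v5.png

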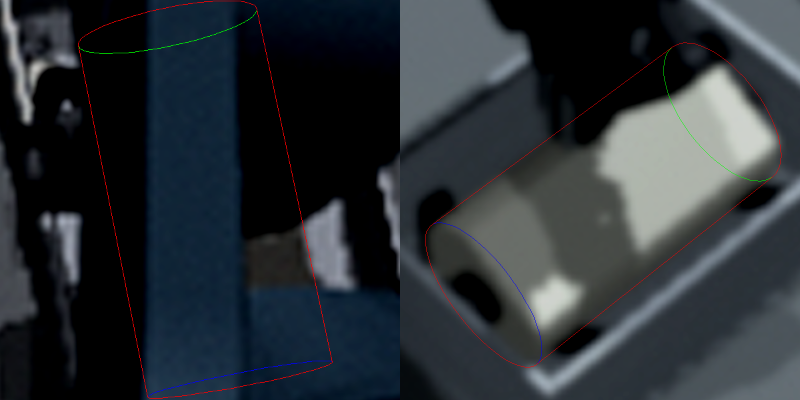

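The flat now faces mostly up, about 20–25° short, with its lower edge along (640,250) to (775,145). Next I lift, go back over the axis, and draw towards +y while lowering to level it.

>>> move_arm(motion=[[[0,0,-0.3],[0,0,0],0],[[0,-0.34,-0.3],[0,0,0],0],[[0,-0.34,-0.1],[0,0,0],0],[[0,-0.34,-0.02],[0,0,0],0],[[0,-0.25,0.0],[0,0,0],0],[[0,-0.17,0.02],[0,0,0],0],[[0,-0.08,0.03],[0,0,0],0],[[0,0.0,0.035],[0,0,0],0],[[0,0.08,0.035],[0,0,0],0],[[0,0.15,0.035],[0,0,0],0]])

```text
time_s: 8.82
eef_pos: [0.5066, 0.0884, 0.0715]
eef_rot: [-0.0, -0.104, 0.995, 0.0]
wrist_force: [-0.1, -0.1, 0.6]
opening: -0.001
```

```bash
python3 s.py
```

```text
t 8.825 box frame TCP mm [-0.1 21.7 71.5] toolx yaw -168.12 zaxis [-2.e-04  1.e-04 -1.e+00] F [-0.15 -0.05  0.61] op -0.001
```

>>> move_arm(motion=[[[0,0,0.025],[0,0,0],0],[[0,0,0.03],[0,0,0],0],[[0,-0.15,0.03],[0,0,0],0],[[0,-0.3,0.025],[0,0,0],0],[[0,-0.45,0.025],[0,0,0],0],[[0,-0.6,0.025],[0,0,0],0],[[0,-0.7,0.025],[0,0,0],0],[[0,-0.7,0.025],[0,0,0],0]])

```text
time_s: 9.82
eef_pos: [0.5155, 0.0463, 0.07]
eef_rot: [-0.0, -0.103, 0.995, 0.0]
wrist_force: [0.3, -0.8, -0.2]
opening: -0.001
```

```bash
python3 s.py
```

```text
t 9.825 box frame TCP mm [ -0.1 -21.3  70. ] toolx yaw -168.18 zaxis [-1.e-04 -0.e+00 -1.e+00] F [ 0.27 -0.83 -0.21] op -0.001
```

The tip passed at 62 mm over both edges without force, so the flat is level. Now to the lid, with a look at the drum once clear.

>>> move_arm(motion=[[[0,-0.6,-0.6],[0,0,0],20],[[0,0,-1.2],[0,0,0.3],60],[[0,0.9,-1.2],[0,0,0.8],60],[[-0.1,1.8,-1.2],[0,0,1.3],60],[[-0.2,2.7,-1.2],[0,0,1.8],60],[[-0.3,3.6,-1.2],[0,0,2.3],60],[[-0.35,4.4,-1.2],[0,0,2.5],60],[[-0.38,4.84,-1.0],[0,0,2.5],60],[[-0.38,4.84,-1.0],[0,0,2.5],60]])

```text
time_s: 10.95
eef_pos: [0.4763, 0.3373, 0.1289]
eef_rot: [-0.001, 0.069, 0.998, -0.0]
wrist_force: [0.8, -0.3, 0.6]
opening: 0.597
```

```bash
sed -i 's/^B=.*/import sys\nB=[.4784,.335,-.1421] if "L" in sys.argv else [.5112,.0672,.2075]/' s.py; python3 s.py L; python3 b.py pics/v6.png
```

```text
t 10.95 box frame TCP mm [ -2.4   2.  128.9] toolx yaw 172.07 zaxis [-2.1e-03 -7.0e-04 -1.0e+00] F [ 0.81 -0.34  0.55] op 0.597
top [(-40, 115), (-36, 161), (-32, 156), (-28, 145), (-24, 139), (-20, 182), (-16, 196), (-12, 196), (-8, 196), (-4, 196), (0, 196), (4, 196), (8, 196), (12, 196), (16, 196), (20, 184), (24, 150), (28, 133), (32, 110), (36, 82), (40, 106)]
scene [(-40, 125), (-36, 143), (-32, 158), (-28, 172), (-24, 195), (-20, 206), (-16, 207), (-12, 207), (-8, 207), (-4, 207), (0, 207), (4, 207), (8, 207), (12, 207), (16, 196), (20, 143), (24, 85), (28, 77), (32, 82), (36, 84), (40, 85)]
```

View pics/v6.png

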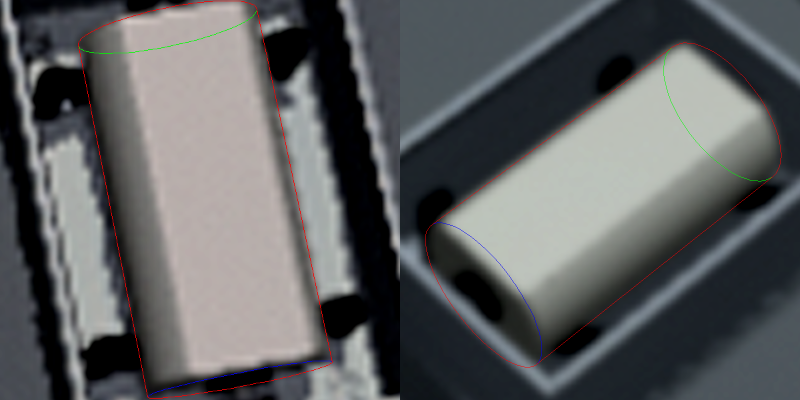

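The flat is level: uniform bright strip, symmetric about the axis at about (215,200) in the top crop. Next: descend, grip the handle and lift.

>>> move_arm(motion=[[[-0.03,-0.03,0.6],[0,0,0],60],[[-0.03,-0.03,1.1],[0,0,0],60],[[-0.03,-0.03,1.5],[0,0,0],60],[[-0.03,-0.03,1.58],[0,0,0],60],[[-0.03,-0.03,1.58],[0,0,0],0],[[-0.03,-0.03,1.58],[0,0,0],0],[[-0.03,-0.03,1.58],[0,0,0],0],[[-0.03,-0.03,1.58],[0,0,0],0]])

```text
time_s: 12.25
eef_pos: [0.4807, 0.3341, 0.0368]
eef_rot: [0.001, 0.071, 0.997, 0.001]
wrist_force: [-1.4, -1.8, 7.1]
opening: 0.218
```

```bash
python3 s.py L
```

```text
t 12.25 box frame TCP mm [ 2.4 -0.5 36.8] toolx yaw 171.89 zaxis [ 2.6e-03  8.0e-04 -1.0e+00] F [-1.4  -1.82  7.13] op 0.218
```

>>> move_arm(motion=[[[0,0,-0.4],[0,0,0],0],[[0,0,-0.9],[0,0,0],0],[[0,0,-1.4],[0,0,0],0],[[0,0,-1.8],[0,0,0],0],[[0,0,-1.8],[0,0,0],0],[[0,0,-1.8],[0,0,0],0]])

```text
time_s: 13.0
eef_pos: [0.4786, 0.3334, 0.142]
eef_rot: [-0.001, 0.071, 0.997, -0.0]
wrist_force: [0.0, 0.4, -3.8]
opening: 0.22
```

```bash
python3 s.py L
```

```text
t 13.0 box frame TCP mm [  0.4  -1.6 142. ] toolx yaw 171.88 zaxis [-1.8e-03 -7.0e-04 -1.0e+00] F [ 0.01  0.41 -3.76] op 0.22
```

>>> move_arm(motion=[[[-0.2,-0.5,0],[0,0,-0.2],0],[[-0.4,-1.2,0],[0,0,-0.7],0],[[-0.6,-1.9,0],[0,0,-1.2],0],[[-0.8,-2.6,0],[0,0,-1.7],0],[[-1.0,-3.3,0],[0,0,-2.2],0],[[-1.15,-4.0,0],[0,0,-2.5],0],[[-1.2,-4.3,0],[0,0,-2.5],0],[[-1.2,-4.3,0.3],[0,0,-2.5],0],[[-1.2,-4.3,0.3],[0,0,-2.5],0]])

```text
time_s: 14.12
eef_pos: [0.5121, 0.0692, 0.1225]
eef_rot: [-0.003, -0.103, 0.995, 0.001]
wrist_force: [0.2, 0.0, -2.2]
opening: 0.219
```

```bash
cat > c.py <<'E'
from fit import *
import sys; zl=float(sys.argv[1]); P0=[.5112,.0672,.2075]
im=viewer.camera('scene').copy(); m=spotter.outline_of('scene','carrier_lid')
print([(round(q['score'],2),int(q['region'].sum())) for q in m[:3]])
S=5; im4=cv2.resize(im,None,fx=S,fy=S,interpolation=cv2.INTER_CUBIC)
def draw(M,p,z,col):
    q=proj('scene',W(M,p,z))
    for i,j in((0,2),(2,6),(6,4),(4,0),(1,3),(3,7),(7,5),(5,1),(3,2)):
        cv2.line(im4,*[tuple(int(v) for v in np.round(q[k]*S+2)) for k in(i,j)],col,1)
    return q
q=draw(MOD['carrier_lid'][:8],P0,zl,(0,0,255)); draw(MOD['carrier'],P0,0,(0,255,0))
c=(q.mean(0)*S).astype(int); cv2.imwrite(sys.argv[2],im4[max(0,c[1]-290):c[1]+290,max(0,c[0]-390):c[0]+390])
E
python3 s.py; python3 c.py 0.087 pics/v7.png
```

```text
t 14.125 box frame TCP mm [  1.3   1.8 122.5] toolx yaw -168.12 zaxis [-0.0054  0.001  -1.    ] F [ 0.22  0.03 -2.15] op 0.219
[(0.59, 4969)]
```

View pics/v7.png

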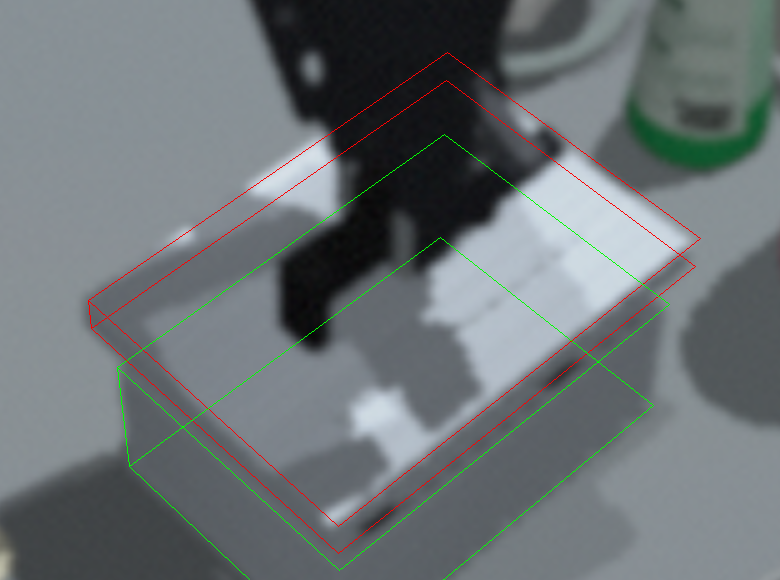

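The lid hangs just above the box, about 2 mm off: its right corner is at (690,240) against the wanted (700,238). I'll correct, let it settle, and measure numerically.

>>> move_arm(motion=[[[-0.03,-0.03,0],[0,0,0],0],[[-0.03,-0.03,0],[0,0,0],0],[[-0.03,-0.03,0],[0,0,0],0],[[-0.03,-0.03,0],[0,0,0],0],[[-0.03,-0.03,0],[0,0,0],0]])

```text
time_s: 14.85
eef_pos: [0.5165, 0.0667, 0.1254]
eef_rot: [0.0, -0.103, 0.995, -0.0]
wrist_force: [0.5, 0.9, -2.6]
opening: 0.223
```

```bash
cat > d.py <<'E'
from fit import *
import sys; zl=float(sys.argv[1]); P0=np.array([.5112,.0672,.2075]); n='scene'
viewer.camera(n); m=spotter.outline_of(n,'carrier_lid')[0]; print(round(m['score'],2))
M=MOD['carrier_lid'][:8]; q=proj(n,W(M,P0,zl)); l,r=q[q[:,0].argmin()],q[q[:,0].argmax()]
yy,xx=np.mgrid[:1536,:2048]; x,y=(xx-1.5)/4,(yy-1.5)/4
keep=(y>l[1]+(x-l[0])*(r[1]-l[1])/(r[0]-l[0]))
mk=cv2.resize(cv2.morphologyEx(m['region'].astype(np.uint8),cv2.MORPH_CLOSE,np.ones((15,15))),(2048,1536),interpolation=cv2.INTER_NEAREST).astype(bool)&keep
def f(p):
    a=np.zeros((1536,2048),np.uint8); cv2.fillConvexPoly(a,np.round(cv2.convexHull(proj(n,W(M,p,zl)).astype(np.float32))*4+1.5).astype(int),1)
    a=a.astype(bool)&keep; return -(a&mk).sum()/(a|mk).sum()
r=minimize(f,P0,method='Nelder-Mead',options=dict(initial_simplex=P0+np.vstack([np.zeros(3),np.diag([.006,.006,.04])]),xatol=1e-4,fatol=1e-4))
d=r.x-P0; c,s=np.cos(P0[2]),np.sin(P0[2])
print('lid rel box mm',(1000*(c*d[0]+s*d[1])).round(1),(1000*(-s*d[0]+c*d[1])).round(1),'yaw deg',np.degrees(d[2]).round(2),'IoU',-r.fun)
E
python3 s.py; python3 d.py .086
```

```text
t 14.85 box frame TCP mm [  5.1  -1.5 125.4] toolx yaw -168.13 zaxis [ 1.e-04 -0.e+00 -1.e+00] F [ 0.46  0.87 -2.63] op 0.223
0.83
lid rel box mm 4.1 0.3 yaw deg 0.42 IoU 0.9790250126723882
```

>>> move_arm(motion=[[[0.05,0.01,0.2],[0,0,0],0],[[0.05,0.01,0.2],[0,0,0],0],[[0.05,0.01,0.2],[0,0,0],0],[[0.05,0.01,0.2],[0,0,0],0],[[0.05,0.01,0.2],[0,0,0],0]])

```text
time_s: 15.58
eef_pos: [0.5136, 0.0667, 0.1135]
eef_rot: [0.0, -0.103, 0.995, -0.0]
wrist_force: [-0.6, -0.1, -2.3]
opening: 0.222
```

```bash
python3 s.py; python3 d.py .0765;python3 d.py .079
```

```text
t 15.575 box frame TCP mm [  2.3  -1.  113.5] toolx yaw -168.12 zaxis [ 5.e-04 -0.e+00 -1.e+00] F [-0.65 -0.06 -2.27] op 0.222
0.78
lid rel box mm -0.6 -0.5 yaw deg 0.7 IoU 0.9804840491413651
0.62
lid rel box mm 0.0 -0.4 yaw deg 0.3 IoU 0.9799595823509599
```

>>> move_arm(motion=[[[0,0.01,0.08],[0,0,0],0],[[0,0.01,0.16],[0,0,0],0],[[0,0.01,0.22],[0,0,0],0],[[0,0.01,0.28],[0,0,0],0],[[0,0.01,0.32],[0,0,0],0],[[0,0.01,0.32],[0,0,0],0]])

```text
time_s: 16.52
eef_pos: [0.5131, 0.0673, 0.0939]
eef_rot: [-0.0, -0.103, 0.995, 0.0]
wrist_force: [-0.4, -0.7, -3.2]
opening: 0.228
```

```bash
python3 s.py
```

```text
t 16.525 box frame TCP mm [ 1.9 -0.3 93.9] toolx yaw -168.12 zaxis [-4.e-04  0.e+00 -1.e+00] F [-0.38 -0.66 -3.22] op 0.228
```

No contact force, so the skirt is over the rim. Going down the rest of the way.

>>> move_arm(motion=[[[0,0,0.05],[0,0,0],0],[[0,0,0.09],[0,0,0],0],[[0,0,0.12],[0,0,0],0],[[0,0,0.14],[0,0,0],0],[[0,0,0.14],[0,0,0],0]])

```text
time_s: 17.15
eef_pos: [0.5133, 0.0673, 0.0888]
eef_rot: [-0.0, -0.104, 0.995, -0.0]
wrist_force: [-13.7, -0.5, 27.3]
opening: 0.221
```

```bash
python3 s.py
```

```text
t 17.15 box frame TCP mm [ 2.1 -0.3 88.8] toolx yaw -168.09 zaxis [-5.e-04 -5.e-04 -1.e+00] F [-13.71  -0.55  27.28] op 0.221
```

It stops at TCP z = 88.8 mm with 27 N. That equals the home height of 52 mm plus the 36.8 mm grasp offset. Release and retreat.

>>> move_arm(motion=[[[0,0,0.08],[0,0,0],60],[[0,0,0.08],[0,0,0],60],[[0,0,0.08],[0,0,0],60],[[0,0,-0.4],[0,0,0],60],[[0,0,-1.0],[0,0,0],60],[[0,0,-1.8],[0,0,0],60],[[0,0.8,-2.2],[0,0,0],60],[[0,1.7,-2.2],[0,0,0],60],[[0,2.6,-2.2],[0,0,0],60],[[0,3.5,-2.2],[0,0,0],60]])

```text
time_s: 18.4
eef_pos: [0.4696, 0.2744, 0.2178]
eef_rot: [0.0, -0.103, 0.995, 0.0]
wrist_force: [1.8, 0.4, -0.6]
opening: 0.599
```

```bash
python3 s.py; python3 d.py .052; python3 c.py 0.052 pics/v8.png; python3 - <<'E'
from h import *
viewer.camera('scene');viewer.camera('top')
for n in('scene','top'):
  for t in('bottle_green','tape_roll'):
    print(n,t,[(np.array(q['centre'])*[512,384]).round(1).tolist() for q in spotter.search_frame(n,t)[:2]])
E
```

```text
t 18.4 box frame TCP mm [  2.  211.3 217.8] toolx yaw -168.14 zaxis [ 4.e-04  1.e-04 -1.e+00] F [ 1.79  0.42 -0.61] op 0.599
0.58
lid rel box mm 0.2 0.7 yaw deg 0.44 IoU 0.9816320385426076
[(0.73, 5999)]
scene bottle_green [[335.9, 186.2]]
scene tape_roll [[171.9, 256.4]]
top bottle_green [[288.7, 120.3]]
top tape_roll []
```

View pics/v8.png

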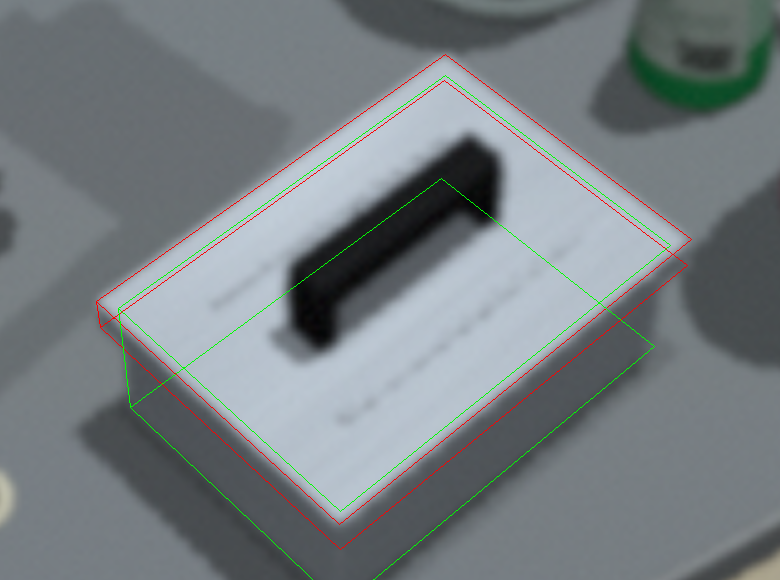

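The lid edges match the predicted home outline at all four corners: (446,55), (690,240), (340,523) and (97,303). The bottle and tape have not moved, and the arm is clear. Handing in.

```bash
python3 -c "
from bench import workorder; print(workorder.hand_in())"
```

```text
the job is handed in; nothing more can be done
None
```

The carrier is closed and the job is handed in, at about 19 s of the 61 s allowed. The hand-in call gives no verdict.

- **Drum:** I rolled it with three friction strokes towards +y; the first hardly moved it. I then levelled it with sweeps. On the last sweep, at about 62 mm, I felt no force, and the pictures showed the flat level and centred on top.
- **Lid:** I gripped the handle, lined the lid up over the box and lowered it. It met no resistance until it stopped with 27 N, at the height expected for fully home. I then let go and backed off.
- **Last checks:** The lid's outline matches the predicted home position at all four corners. The numeric fit put it within 1 mm and 0.5° of centre. The bottle was found where it stood before in both views, within a few pixels.
- **Disagreements:** The top camera's search for the tape roll came back empty after the move, so I confirmed the tape from the scene view only, where it shifted by no more than a few pixels. While I was aligning the lid, the camera fit and the arm's reading differed by 1.5 to 2 mm; after a correction they agreed within 1 mm.

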